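# Scrub the jar and load the warm drying rack

### The job

Finish the washing-up: take the bottle brush off its forked stand, scrub the inside of the open glass jar with two full strokes (each down to the bottom and back up until the lower end of the bristles is near the mouth), and hang the brush back in the fork by its collar. Set the jar and every square terracotta pot mouth up on the sloped slatted drying rack, each sitting flat on the slats between the guard rails, and when all of that is done flip the heat-mat toggle switch fully over, away from the robot. Keep the jar from tipping over, and leave the lid, trowel, twine spool and seed tin where they are.

Things in the scene. Friction and masses are not known exactly. Their poses are not given: they have to be found in the camera images.
- deck: sloped slatted top of the fixed drying rack, over a black heat mat. Origin: centre of the slats' upper surface, 58 mm above the table; x up the slope (15 degrees, low side to the robot), y along the rack, z normal to the slope. Inside its steel guard rails 84 mm (x) by 468 mm (y); rails 6 mm thick, tops 32 mm above the slats. Holds five items in a row, 92 mm apart; no marked places
- fork: fixed steel brush stand; origin on the table under where the brush hangs, z up. Two level prongs along x, from x = -37 mm (open end) to +53 mm (closed by a crossbar and post of 14 mm at x = 52 mm); slot 19 mm wide in y, prongs 11 mm wide, 10 mm thick, tops 170 mm above the table. Nothing stands above them. Foot 120 x 90 x 8 mm
- fork_seat (a point): the point midway between the prongs, level with their top, where the underside centre of the brush's collar rests (anywhere within 30 mm along the slot will do)
- brush: bottle brush hanging upright, blue handle up; origin at the lower end of the bristles, z up. Rigid bristle head 36 mm across, z = 0 to 85 mm; stem 8 mm thick to 150 mm; collar disc 38 mm across, 150 to 156 mm; square handle 22 x 22 mm along x and y, 156 to 226 mm. 90 g. The head does not pass the slot: lift about 10 mm and draw it out by the open end
- brush_collar (a point): centre of the underside of the brush's collar, 150 mm above the brush tip
- jar: open greenish glass jar without its lid, standing upright; origin at the centre of its underside, z up. 62 mm outside diameter, 54 mm inside, 115 mm high, inner floor 6 mm up. About 280 g
- pot1: square unglazed terracotta pot, open at the top, standing upright; origin at the centre of its underside, z up. Base 52 x 52 mm, height 75 mm; its top 28 mm is a straight rim band 60 x 60 mm outside and 42 x 42 mm inside, to be gripped from outside across two flat faces (60 mm, along its x or y axis). 170 g. May be absent
- pot2: square unglazed terracotta pot, open at the top, standing upright; origin at the centre of its underside, z up. Base 52 x 52 mm, height 75 mm; its top 28 mm is a straight rim band 60 x 60 mm outside and 42 x 42 mm inside, to be gripped from outside across two flat faces (60 mm, along its x or y axis). 170 g. May be absent
- pot3: square unglazed terracotta pot, open at the top, standing upright; origin at the centre of its underside, z up. Base 52 x 52 mm, height 75 mm; its top 28 mm is a straight rim band 60 x 60 mm outside and 42 x 42 mm inside, to be gripped from outside across two flat faces (60 mm, along its x or y axis). 170 g. May be absent
- pot4: square unglazed terracotta pot, open at the top, standing upright; origin at the centre of its underside, z up. Base 52 x 52 mm, height 75 mm; its top 28 mm is a straight rim band 60 x 60 mm outside and 42 x 42 mm inside, to be gripped from outside across two flat faces (60 mm, along its x or y axis). 170 g. May be absent
- heat_switch (a joint): heat-mat toggle switch angle: 0 off (leaning to the switch's -x side, towards the robot), 1.0 rad fully on (leaning to its +x side); it stays where it is left; on counts from 0.8
- heat_switch_tip (a point): free end of the steel toggle, a bar 70 mm long standing on a small grey block
- heat_switch_base: grey block under the toggle, fixed to the table; origin at the centre of its underside; the toggle swings in its x-z plane, over the origin
- jar_lid: brass screw lid of the jar, 68 mm across, 14 mm high, lying on the table; bystander, origin at its underside
- trowel: bright orange hand trowel lying on the table, about 255 mm long, under 30 mm high; bystander, origin near its middle, x towards the blade
- twine: wooden twine spool, 64 mm across, 70 mm high; bystander, origin at its underside
- seed_tin: green seed tin with a paper label, 70 mm across, 80 mm high; bystander, origin at its underside

How it is judged:
By the outcome, as a careful person would: the job done as asked, in the order asked, and still so for the second after the job is handed in, with the robot touching nothing.
Of pot1, pot2, pot3, pot4 only 2 to 4 are there at a start; the rules pass over those that are not, and their reading is None.
At some moment in a run one of pot1, pot2, pot3, pot4 may be knocked a few centimetres aside while the robot is not near it.
It also fails if it takes over 210 s, if anything falls off the work surface, if the arm or the gripper's body presses on something with over 40 N, if the wrist force passes 120 N, or if a joint passes its speed limit or range.

### The arm

A 6-joint arm with a two-finger parallel gripper is mounted at the origin on the work surface. World frame = base frame: x ahead of the robot, y to its left, z up, the work surface at z = 0. Lengths are in m, angles in degrees, forces in N, time in s.
With the tool pointing down it reaches from about 0.375 to 0.9 m from the base axis. Payload 3.1 kg.
Tool frame: the origin (TCP) lies between the finger pads; the fingertips stand 11 mm ahead of it and the grasp point (between the pads) lies 8 mm behind it; z points along the fingers, y is the line along which they close (so a half turn about z gives the same grasp; the last joint's range is limited). The gripper opens to 87 mm and grips with 3 to 60 N. Pads are 19 mm wide; open, the fingers measure 117 mm over their backs; the gripper's body (75 mm by 190 mm) begins 51 mm behind the grasp point.
Start: joints at [-77.607, 30.224, 82.088, -0, 67.689, -10.227], TCP at [0.24, -0.577, 0.234] pointing down, gripper open.
Joint ranges: [-176.69, 176.69], [-43.24, 126.21], [12.49, 139.97], [-82, 262], [0, 151.66], [-163.58, 163.58]. Speed limits (degrees/s): [159.86, 159.86, 180, 180, 180, 180].

### API

Orientations are given as a 3x3 rotation matrix whose columns are the frame's x, y, z axes.
In Python, from rig import bot, viewer, workorder, models gives the robot as it stands.
- The arm moves only by the shell command python3 -m jog 'ROWS'. ROWS is JSON, a list of rows, each a list of 7 numbers: the opening, from 0 (shut) to 1 (fully open), then the shift along the tool's x, y, z in m, then the turn, a rotation vector about the tool's x, y, z in degrees. In form: [[claw, x, y, z, ax, ay, az], ...]. A call has 1 to 20 rows; each row is the pose to reach, as a shift and turn from the pose commanded when the call began, along the tool's axes at that moment; what a row does not reach only later rows make up. A row lasts 1/8 s, in which the tool goes at most 62.5 mm and 10.7 degrees, less where a joint would pass 70% of its speed; a pose out of reach is approached as far as the arm can. A call with a gripper value outside its range is refused whole. The fingers move at their own pace and stop on an object; the grip force is fixed at half the most. Time passes only in rows, so rows that repeat a pose let the fingers close. It gives the time, the measured TCP pose, the force, the opening and the grip force at its end, in the units of the state.
- bot.read_state(): the state, without advancing time (a new reading comes with each control period).
- viewer.capture(name): name is "scene" or "top"; returns (picture, depth): 400x640x3 uint8, blue, green, red; 400x640 float32, m along the optical axis (not along the pixel's ray), 0 where there is no reading.
- viewer.camera_info(name): a dict with "fx", "fy", "cx", "cy" (pixels), "world_to_cam" (4x4, takes a point from world to camera coordinates). Camera axes: x right, y down, z forward; pixel columns grow to the right and rows downward; lengths in m; the calibration is good to about 2 mm. A picture is of the moment at which its call begins. camera_info takes no time and is no camera call.
- workorder.hand_in(): hands the job in; it is judged then, once.
Trained networks look in the newest picture that a camera, given by its name, has taken for a name from the list of things; names that differ only in an ending like _2 or _b are one class to them, and where a whole thing is asked for, a point or a joint stands for the part that bears it (a point fixed in the world has none). Each returns a list of dicts, best first, with "p" (0 to 1); they miss things now and then, are a little off and sometimes report something else, mostly with a low value. They report only what shows in the picture. A call takes as long as a camera call.
- models.outline_of(camera, thing): "mask" (400x640 bool, what is visible of it).
- models.tip_of(camera, thing): "xyz" ([x, y, z] in m, in world coordinates, good to about 4 mm: a listed point, or the origin of a listed thing).
The state is a dict: "time_s": time; "joint_positions": joint angles; "qvel": joint speeds; "tau": joint torques, N m; "position": TCP position; "tcp_rot": TCP orientation; "force": force on the tool from outside, world axes, zero at the start; "moment": the same for the moment, N m; "opening": opening from 0.0 (shut) to 1.0 (fully open); "grasp_force": force on a finger pad.
Only numpy, scipy, OpenCV 4.12 (cv2) and the standard library are available. Lean on these libraries where they do the work, as an engineer would, in place of code of your own. Each camera call takes 0.05 s, during which the arm holds its last target. There are 200 camera calls.

## Working session

There is one attempt and no reset: what is moved stays moved. The work goes in short steps, Python scripts to look and compute and a shell command to move; the robot and the scene stay as the last step left them, time stands still between calls to the robot, and variables do not carry over. Pictures are saved under pics/ and viewed, at most 14 in all, crops included, and the job is handed in when it is done.

```bash
mkdir -p pics; ls; python3 - <<'E'
from rig import bot,viewer,models
import cv2,numpy as np
s=bot.read_state();print(s['time_s'],s['position'],s['tcp_rot'])
for c in("scene","top"):
    p,d=viewer.capture(c);cv2.imwrite(f"pics/{c}0.png",p);np.save(f"{c}0.npy",d)
    for t in["deck","fork","fork_seat","brush","brush_collar","jar","pot1","heat_switch_tip","heat_switch_base","jar_lid","trowel","twine","seed_tin"]:
        print(c,t,[(round(r['p'],2),np.round(r['xyz'],3).tolist()) for r in models.tip_of(c,t)][:6])
E
```

```text
pics
0.0 [ 0.24026193 -0.5762064   0.23256428] [[ 9.23079658e-01  3.84608546e-01 -4.59286664e-04]
 [ 3.84608622e-01 -9.23077311e-01  2.11803817e-03]
 [ 3.90658484e-04 -2.13176357e-03 -9.99997651e-01]]
scene deck [(0.7, [0.655, -0.022, 0.06])]
scene fork [(0.61, [0.56, 0.377, -0.0])]
scene fork_seat [(0.76, [0.559, 0.378, 0.167])]
scene brush [(0.59, [0.569, 0.378, 0.018])]
scene brush_collar [(0.56, [0.562, 0.378, 0.169])]
scene jar [(0.72, [0.434, 0.282, 0.001])]
scene pot1 [(0.93, [0.449, -0.15, -0.002]), (0.81, [0.421, -0.001, -0.004]), (0.67, [0.425, 0.141, 0.0]), (0.57, [0.45, -0.288, -0.002])]
scene heat_switch_tip [(0.46, [0.526, -0.382, 0.084]), (0.25, [0.422, -0.0, -0.003])]
scene heat_switch_base [(0.6, [0.563, -0.384, -0.005])]
scene jar_lid [(0.81, [0.418, 0.422, -0.002])]
scene trowel [(0.51, [0.386, -0.502, -0.0])]
scene twine [(0.82, [0.8, 0.004, 0.003])]
scene seed_tin [(0.82, [0.798, 0.131, -0.002]), (0.24, [0.423, -0.001, -0.003])]
top deck [(0.97, [0.66, -0.024, 0.059])]
top fork [(0.64, [0.561, 0.372, 0.004])]
top fork_seat [(0.84, [0.559, 0.375, 0.169]), (0.6, [0.386, -0.5, -0.0])]
top brush []
top brush_collar [(0.74, [0.563, 0.38, 0.17])]
top jar [(0.87, [0.433, 0.285, -0.002]), (0.72, [0.422, -0.002, 0.004]), (0.71, [0.804, 0.005, 0.0])]
top pot1 [(0.87, [0.448, -0.153, -0.004]), (0.66, [0.431, 0.142, 0.002]), (0.57, [0.42, -0.002, 0.003]), (0.28, [0.563, -0.383, -0.001])]
top heat_switch_tip []
top heat_switch_base [(0.79, [0.561, -0.38, -0.0])]
top jar_lid [(0.55, [0.418, 0.424, -0.001])]
top trowel [(0.66, [0.384, -0.501, 0.0])]
top twine []
top seed_tin [(0.56, [0.797, 0.131, 0.001])]
```

View pics/scene0.png

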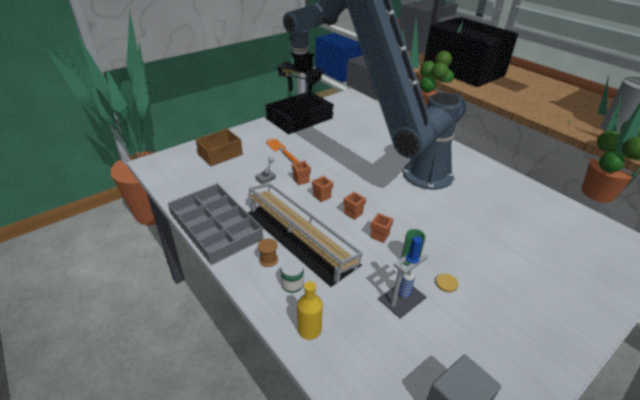

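View pics/top0.png

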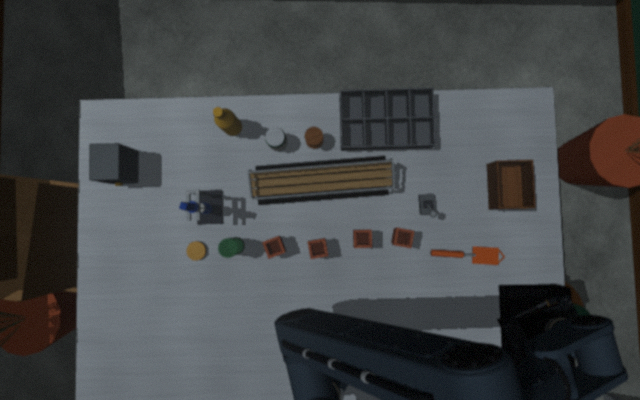

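The scene shows four pots in a row (top view at about (275,247), (318,248), (363,238) and (403,237)). The jar is at (231,246), the fork and brush at (200,207), the deck at (320,180) and the switch at (428,205). Next I measure yaws.

```bash
cat > h.py <<'E'
import numpy as np,cv2
from rig import bot,viewer,models
def cloud(c,d):
    k=viewer.camera_info(c);v,u=np.mgrid[:400,:640]
    P=np.stack([(u-k['cx'])/k['fx']*d,(v-k['cy'])/k['fy']*d,d,np.ones_like(d)],-1)@np.linalg.inv(k['world_to_cam']).T
    P=P[...,:3];P[d<=0]=np.nan;return P
def rect(P,lo,hi,c,r):
    m=(P[...,2]>lo)&(P[...,2]<hi)&(np.hypot(P[...,0]-c[0],P[...,1]-c[1])<r)
    q=P[m][:,:2]
    if len(q)<5:return None
    (a,b),(w,h),t=cv2.minAreaRect((q*1000).astype(np.float32));return [round(float(x),1) for x in(a,b,w,h,t)]+[len(q)]
def proj(c,X):
    k=viewer.camera_info(c);q=k['world_to_cam']@np.append(X,1);return k['fx']*q[0]/q[2]+k['cx'],k['fy']*q[1]/q[2]+k['cy']
E
python3 - <<'E'
from h import *
for c in("top","scene"):
    k=viewer.camera_info(c);print(c,k['fx'],np.round(np.linalg.inv(k['world_to_cam'])[:3,3],3))
    P=cloud(c,np.load(f"{c}0.npy"))
    for p in[(.449,-.15),(.421,-.001),(.427,.141),(.45,-.288)]:print('pot',rect(P,.06,.085,p,.06))
    print('deck',rect(P,.04,.12,(.66,-.024),.3)); print('foot',rect(P,.004,.014,(.56,.377),.09));print('prong',rect(P,.15,.175,(.56,.377),.1));print('jar',rect(P,.1,.13,(.434,.283),.05))
    print('sw',rect(P,.012,.03,(.562,-.382),.05),rect(P,.05,.1,(.54,-.382),.06),rect(P,.2,.3,(.56,.377),.06))
    Q=P.reshape(-1,3);m=(abs(Q[:,2]-.066)<.02)&(abs(Q[:,0]-.66)<.07)&(abs(Q[:,1]+.024)<.26);np.save(c+'dk.npy',Q[m])
a=cv2.imread("pics/scene0.png");t=cv2.imread("pics/top0.png")
o=[cv2.resize(x,(400,300),interpolation=3) for x in(a[240:321,365:473],t[175:235,165:245],t[190:226,405:453],a[145:190,240:300])]
cv2.imwrite("pics/crop1.png",np.vstack([np.hstack(o[:2]),np.hstack(o[2:])]))
E
```

```text
top 374.4936690824898 [ 0.513 -0.037  1.316]
pot [452.9, -152.5, 59.2, 59.5, 88.9, 190]
pot [423.5, -4.4, 60.2, 60.1, 8.7, 182]
pot [431.2, 141.3, 59.5, 60.7, 20.5, 197]
pot [452.8, -288.7, 60.7, 59.7, 78.4, 207]
deck [671.8, -46.5, 535.6, 540.3, 9.9, 5515]
foot [554.2, 368.4, 158.1, 166.1, 81.2, 601]
prong [572.5, 375.4, 95.5, 42.4, 0.1, 264]
jar [434.4, 282.6, 59.4, 60.2, 43.4, 311]
sw [564.1, -384.0, 68.8, 52.1, 3.8, 208] [534.1, -382.4, 32.7, 24.1, 29.4, 63] [566.1, 375.3, 23.5, 22.0, 71.5, 102]
scene 416.0434089162657 [1.272 0.825 1.004]
pot [451.3, -154.5, 63.7, 70.2, 0.4, 192]
pot [422.8, -2.5, 65.5, 63.3, 4.9, 206]
pot [431.4, 143.9, 66.2, 61.8, 22.1, 234]
pot [452.0, -286.0, 69.3, 62.0, 80.2, 168]
deck [669.6, -45.0, 540.5, 542.7, 10.1, 5194]
foot [560.4, 372.5, 161.4, 169.0, 55.8, 779]
prong [571.6, 377.2, 96.3, 42.8, 0.6, 281]
jar [431.8, 282.5, 55.3, 60.7, 48.3, 198]
sw [562.6, -378.9, 55.0, 74.7, 83.2, 138] [536.3, -380.1, 21.1, 31.2, 62.6, 48] [565.4, 378.0, 25.1, 22.4, 74.8, 183]
```

View pics/crop1.png

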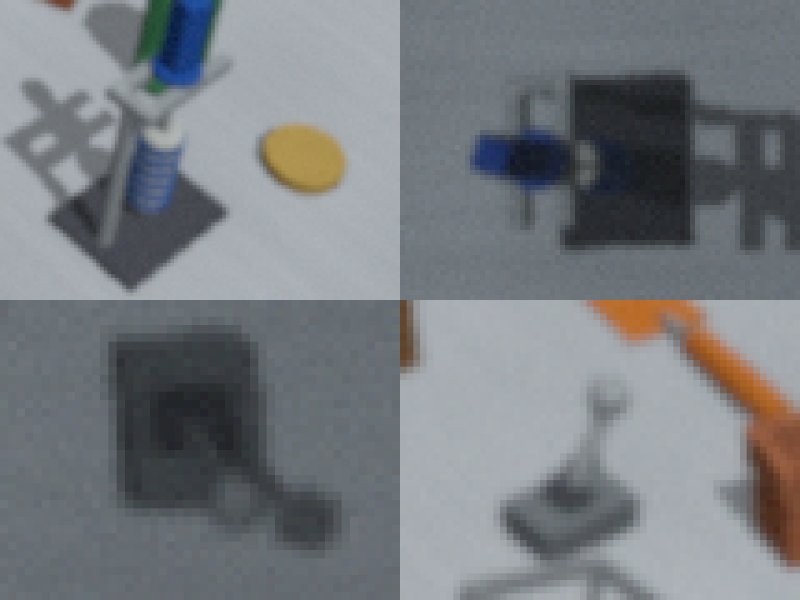

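The crops show the fork's open end pointing towards the robot (post at +x, yaw about 0), the handle turned about -17°, and the switch leaning to -x with yaw about 0. Next I fit the deck yaw and write the row planner.

```bash
cat >> h.py <<'E'
from scipy.spatial.transform import Rotation as Ro
DECK=None
def flat(g,psi,Rd=np.eye(3)):
    "grasp point g, tool yaw psi deg in frame Rd -> TCP pose"
    c,s=np.cos(np.radians(psi)),np.sin(np.radians(psi))
    R=Rd@np.array([[c,s,0],[s,-c,0],[0,0,-1]]);return np.array(g)+.008*R[:,2],R
def rows(*W):
    s=bot.read_state();p=np.array(s['position']);R=np.array(s['tcp_rot'])
    for t,Q in W:
        print(np.round(R.T@(t-p),3).tolist(),np.round(Ro.from_matrix(R.T@Q).as_rotvec(degrees=True),1).tolist())
E
python3 - <<'E'
from h import *
for c in("top","scene"):
    m=models.outline_of(c,"deck")
    P=cloud(c,np.load(f"{c}0.npy"))
    for r in m[:2]:
        q=P[r['mask']];q=q[np.isfinite(q[:,0])]
        print(c,r['p'],len(q))
        k=(q[:,2]>.03)&(q[:,2]<.11);q=q[k]
        print(cv2.minAreaRect((q[:,:2]*1000).astype(np.float32)))
        # plane fit, robust, on inner slats
        i=(abs(q[:,0]-.657)<.04)&(abs(q[:,1]+.023)<.2);w=q[i]
        for _ in range(8):
            A=np.c_[w[:,:2]-[.657,-.023],np.ones(len(w))];x=np.linalg.lstsq(A,w[:,2],rcond=None)[0];e=abs(w[:,2]-A@x);w=w[e<max(.004,2*e.std())]
        print('plane',x,len(w),np.degrees(np.arctan2(x[1],x[0])),np.degrees(np.arctan(np.hypot(*x[:2]))))
t,R=flat((.564,.377,.212),73)
rows((t+[0,0,.09],R),(t,R))
E
```

```text
top 0.62 4283
((654.42138671875, -21.676010131835938), (104.00531768798828, 479.9248962402344), 3.0725011825561523)
plane [0.26475027 0.0138644  0.05791389] 2073 2.9977181352572773 14.848279177711785
scene 0.95 2888
((650.8840942382812, -21.271499633789062), (106.33930206298828, 486.5303649902344), 2.890972375869751)
plane [0.26838266 0.01400887 0.05976781] 1056 2.9879777034193826 15.042695265534139
[0.666, -0.756, -0.06] [-0.0, -0.0, -50.4]
[0.666, -0.756, 0.03] [-0.0, -0.0, -50.4]
```

```bash
r='[1,0.666,-0.756,-0.06,0,0,-50.4]'; python3 -m jog '[[1,0,0,-0.06,0,0,0],[1,0.666,-0.756,-0.06,0,0,-50.4],[1,0.666,-0.756,-0.06,0,0,-50.4],[1,0.666,-0.756,-0.06,0,0,-50.4],[1,0.666,-0.756,-0.06,0,0,-50.4],[1,0.666,-0.756,-0.06,0,0,-50.4],[1,0.666,-0.756,-0.06,0,0,-50.4],[1,0.666,-0.756,-0.06,0,0,-50.4],[1,0.666,-0.756,-0.06,0,0,-50.4],[1,0.666,-0.756,-0.06,0,0,-50.4],[1,0.666,-0.756,-0.06,0,0,-50.4],[1,0.666,-0.756,-0.06,0,0,-50.4],[1,0.666,-0.756,-0.06,0,0,-50.4],[1,0.666,-0.756,-0.06,0,0,-50.4],[1,0.666,-0.756,-0.06,0,0,-50.4],[1,0.666,-0.756,-0.06,0,0,-50.4],[1,0.666,-0.756,-0.06,0,0,-50.4],[1,0.666,-0.756,-0.06,0,0,-50.4],[1,0.666,-0.756,-0.06,0,0,-50.4],[1,0.666,-0.756,-0.06,0,0,-50.4]]'
python3 - <<'E'
from h import *
t,R=flat((.565,.377,.212),73)
rows((t+[0,0,.09],R),(t,R))
E
```

```text
time_s: 4.0
position: [0.564, 0.3756, 0.2936]
tcp_rot: [[0.293, 0.956, -0.001], [0.956, -0.293, -0.001], [-0.001, -0.001, -1.0]]
force: [0.1, 0.0, -0.0]
opening: 1.0
grasp_force: 0.0
[0.002, 0.0, -0.0] [-0.0, 0.1, -0.1]
[0.002, 0.001, 0.09] [-0.0, 0.1, -0.1]
```

```bash
python3 -m jog '[[1,0.002,0,0.05,0,0,0],[1,0.002,0,0.09,0,0,0],[1,0.002,0,0.09,0,0,0],[0,0.002,0,0.09,0,0,0],[0,0.002,0,0.09,0,0,0],[0,0.002,0,0.09,0,0,0],[0,0.002,0,0.09,0,0,0],[0,0.002,0,0.09,0,0,0],[0,0.002,0,0.09,0,0,0],[0,0.002,0,0.09,0,0,0],[0,0.002,0,0.09,0,0,0]]'
python3 - <<'E'
from h import *
p,d=viewer.capture("scene");
s=bot.read_state();p0=np.array(s['position']);R=np.array(s['tcp_rot'])
rows((p0+[0,0,.01],R),(p0+[-.1,0,.01],R),(p0+[-.1,0,.13],R),(p0+[.4335-.565,.2825-.377,.13],R),(p0+[.4335-.565,.2825-.377,-.01],R))
print(models.tip_of("scene","brush"),models.tip_of("scene","brush_collar"),models.tip_of("scene","jar"))
E
```

```text
time_s: 5.38
position: [0.565, 0.379, 0.2034]
tcp_rot: [[0.292, 0.956, -0.0], [0.956, -0.292, -0.0], [-0.0, -0.0, -1.0]]
force: [0.5, -0.0, -1.3]
opening: 0.251
grasp_force: 30.0
[-0.0, -0.0, -0.01] [0.0, 0.0, 0.0]
[-0.029, -0.096, -0.01] [0.0, 0.0, 0.0]
[-0.029, -0.096, -0.13] [0.0, 0.0, 0.0]
[-0.129, -0.098, -0.13] [0.0, 0.0, 0.0]
[-0.129, -0.098, 0.01] [0.0, 0.0, 0.0]
[{'xyz': [0.5687, 0.3788, 0.0187], 'p': 0.58}, {'xyz': [0.5584, 0.3778, 0.1739], 'p': 0.45}] [{'xyz': [0.5626, 0.3811, 0.1683], 'p': 0.7}, {'xyz': [0.6555, -0.0237, 0.0604], 'p': 0.59}] [{'xyz': [0.4389, 0.286, -0.0009], 'p': 0.61}]
```

```bash
python3 -m jog '[[0,0,0,-0.006,0,0,0],[0,0,0,-0.012,0,0,0],[0,0,0,-0.012,0,0,0],[0,-0.009,-0.029,-0.012,0,0,0],[0,-0.018,-0.058,-0.012,0,0,0],[0,-0.029,-0.096,-0.012,0,0,0],[0,-0.029,-0.096,-0.012,0,0,0],[0,-0.029,-0.096,-0.07,0,0,0],[0,-0.029,-0.096,-0.13,0,0,0],[0,-0.129,-0.098,-0.13,0,0,0],[0,-0.129,-0.098,-0.13,0,0,0],[0,-0.129,-0.098,-0.13,0,0,0],[0,-0.129,-0.098,-0.13,0,0,0]]'
python3 - <<'E'
from h import *
for c in("scene","top"):
    p,d=viewer.capture(c);cv2.imwrite(f"pics/b_{c}.png",p)
    P=cloud(c,d);print(c,'jar',rect(P,.1,.125,(.434,.283),.05),'handle',rect(P,.28,.4,(.434,.283),.02))
    # brush tip
    m=(np.hypot(P[...,0]-.434,P[...,1]-.283)<.04)&(P[...,2]>.125)&(P[...,2]<.3)
    q=P[m];print(len(q),q[:,2].min() if len(q) else 0)
    if c=="scene":
        for z in np.arange(.13,.32,.015):
            w=q[abs(q[:,2]-z)<.0075]
            if len(w):print(round(z,3),len(w),np.round(w.mean(0),3),np.round(np.ptp(w[:,1]),3))
cv2.imwrite("pics/b.png",cv2.resize(cv2.imread("pics/b_scene.png")[190:310,340:500],(800,600),interpolation=2))
print(models.tip_of("scene","brush")[:1],models.tip_of("scene","brush_collar")[:1],bot.read_state()['position'])
E
```

```text
time_s: 7.2
position: [0.4349, 0.2847, 0.334]
tcp_rot: [[0.293, 0.956, 0.002], [0.956, -0.293, 0.001], [0.002, 0.002, -1.0]]
force: [0.2, -0.3, -0.4]
opening: 0.254
grasp_force: 30.0
scene jar [434.2, 285.6, 64.0, 61.5, 45.5, 290] handle [435.3, 285.3, 32.5, 38.0, 45.7, 265]
344 0.15247356125450928
0.145 1 [0.447 0.282 0.152] 0.0
0.16 35 [0.445 0.289 0.162] 0.033
0.175 45 [0.445 0.29  0.176] 0.03
0.19 47 [0.444 0.29  0.19 ] 0.033
0.205 48 [0.445 0.289 0.205] 0.034
0.22 50 [0.444 0.29  0.22 ] 0.032
0.235 80 [0.439 0.286 0.235] 0.033
0.25 11 [0.436 0.284 0.251] 0.007
0.265 10 [0.436 0.284 0.264] 0.007
0.28 14 [0.436 0.285 0.28 ] 0.007
0.295 3 [0.439 0.287 0.293] 0.013
top jar [435.6, 277.5, 61.9, 52.2, 10.1, 193] handle [427.3, 271.2, 10.6, 28.1, 58.9, 60]
150 0.15763106668956395
[{'xyz': [0.4363, 0.2871, 0.1505], 'p': 0.85}] [] [0.43415499 0.28507976 0.33331009]
```

View pics/b.png

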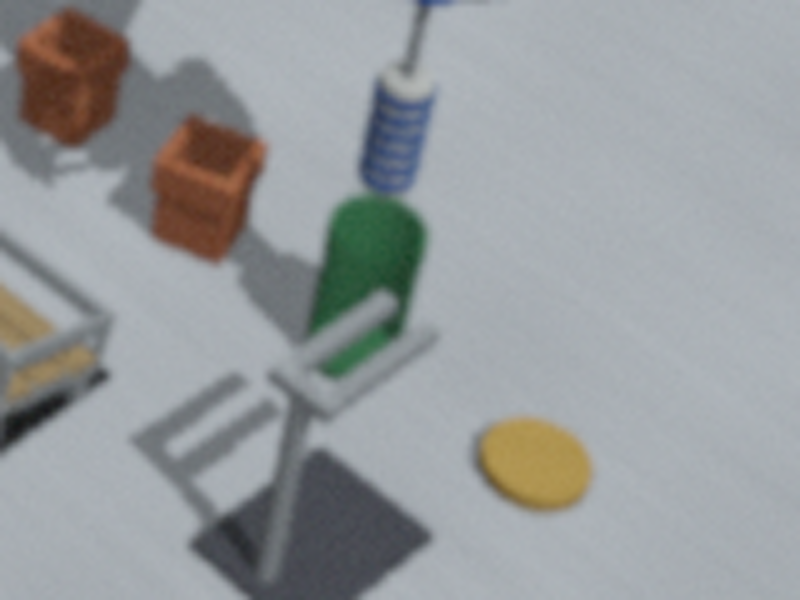

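The brush hangs upright over the jar (tip at about (388,190) in the crop), tip z about 0.151, centred within 2 mm.

```bash
python3 -m jog '[[0,0,0.001,0.03,0,0,0],[0,0,0.001,0.06,0,0,0],[0,0,0.001,0.09,0,0,0],[0,0,0.001,0.12,0,0,0],[0,0,0.001,0.141,0,0,0],[0,0,0.001,0.142,0,0,0],[0,0,0.001,0.142,0,0,0],[0,0,0.001,0.11,0,0,0],[0,0,0.001,0.075,0,0,0],[0,0,0.001,0.042,0,0,0],[0,0,0.001,0.042,0,0,0],[0,0,0.001,0.042,0,0,0],[0,0,0.001,0.075,0,0,0],[0,0,0.001,0.11,0,0,0],[0,0,0.001,0.141,0,0,0],[0,0,0.001,0.142,0,0,0],[0,0,0.001,0.142,0,0,0],[0,0,0.001,0.142,0,0,0]]'

```

```text
time_s: 9.65
position: [0.4345, 0.284, 0.1917]
tcp_rot: [[0.292, 0.956, 0.0], [0.956, -0.292, 0.0], [0.0, 0.0, -1.0]]
force: [0.1, -0.6, -0.5]
opening: 0.25
grasp_force: 30.0
```

```bash
python3 -m jog '[[0,0,0,-0.03,0,0,0],[0,0,0,-0.065,0,0,0],[0,0,0,-0.1,0,0,0],[0,0,0,-0.1,0,0,0],[0,0,0,-0.1,0,0,0],[0,0,0,-0.14,0,0,0],[0,0,0,-0.14,0,0,0]]'
python3 - <<'E'
from h import *
s=bot.read_state();p=np.array(s['position']);R=np.array(s['tcp_rot'])
# brush tip = p - dz ; seat: tcp at (.563,.377,z) with TCP z .2034 = seated
a=lambda x,y,z:(np.array([x,y,z]),R)
rows(a(.465,.3775,p[2]),a(.465,.3775,.2154),a(.561,.3775,.2154),a(.561,.3775,.204))
viewer.capture("scene");print(models.tip_of("scene","brush")[:1],models.tip_of("scene","jar")[:1])
E
```

```text
time_s: 10.52
position: [0.4356, 0.2844, 0.3327]
tcp_rot: [[0.292, 0.956, 0.003], [0.956, -0.292, 0.001], [0.002, 0.003, -1.0]]
force: [0.2, -0.1, -0.8]
opening: 0.249
grasp_force: 30.0
[0.098, 0.001, 0.0] [0.0, 0.0, 0.0]
[0.097, 0.001, 0.118] [0.0, 0.0, 0.0]
[0.125, 0.092, 0.118] [0.0, 0.0, 0.0]
[0.125, 0.092, 0.129] [0.0, 0.0, 0.0]
[{'xyz': [0.4402, 0.2851, 0.1487], 'p': 0.82}] [{'xyz': [0.4351, 0.2836, -0.0016], 'p': 0.87}]
```

```bash
python3 -m jog '[[0,0.05,0.001,0,0,0,0],[0,0.098,0.001,0,0,0,0],[0,0.098,0.001,0,0,0,0],[0,0.098,0.001,0.06,0,0,0],[0,0.098,0.001,0.118,0,0,0],[0,0.098,0.001,0.118,0,0,0],[0,0.098,0.001,0.118,0,0,0],[0,0.107,0.032,0.118,0,0,0],[0,0.117,0.062,0.118,0,0,0],[0,0.126,0.092,0.118,0,0,0],[0,0.126,0.092,0.118,0,0,0],[0,0.126,0.092,0.118,0,0,0],[0,0.126,0.092,0.124,0,0,0],[0,0.126,0.092,0.13,0,0,0],[0,0.126,0.092,0.13,0,0,0]]'
python3 - <<'E'
from h import *
p,d=viewer.capture("scene");P=cloud("scene",d)
cv2.imwrite("pics/c.png",cv2.resize(p[190:310,340:500],(800,600),interpolation=2))
print(rect(P,.15,.175,(.56,.377),.1),models.tip_of("scene","brush")[:1],models.tip_of("scene","brush_collar")[:1])
E
```

```text
time_s: 12.55
position: [0.5586, 0.3777, 0.2012]
tcp_rot: [[0.292, 0.957, -0.001], [0.957, -0.292, -0.0], [-0.001, -0.001, -1.0]]
force: [-0.2, 0.1, -0.7]
opening: 0.247
grasp_force: 30.0
[569.6, 376.9, 100.2, 43.0, 1.4, 286] [{'xyz': [0.5619, 0.3797, 0.0187], 'p': 0.58}] [{'xyz': [0.5577, 0.3795, 0.1703], 'p': 0.98}]
```

View pics/c.png

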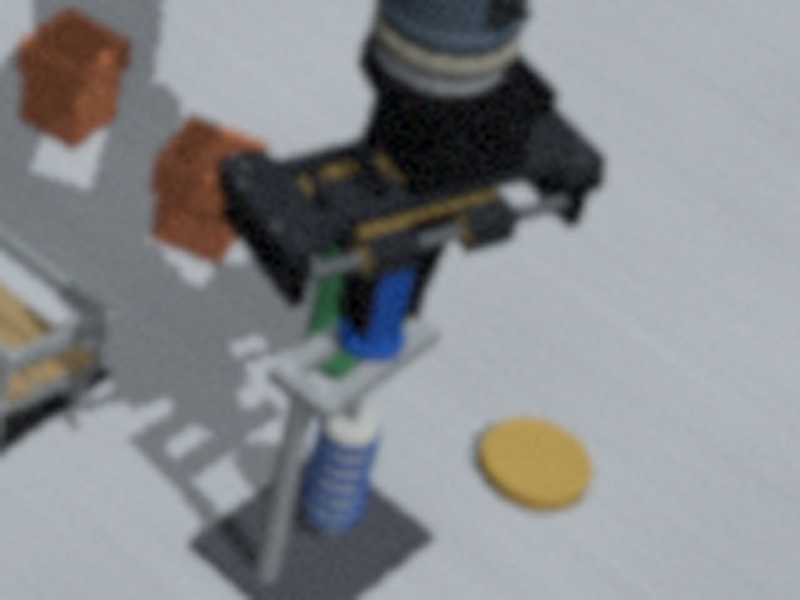

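The collar sits on the prongs at (370,345) in the crop. I'll release it and go to the jar.

```bash
python3 -m jog '[[0.6,0,0,0,0,0,0],[0.8,0,0,0,0,0,0],[0.9,0,0,0,0,0,0],[0.9,0,0,-0.04,0,0,0],[0.9,0,0,-0.1,0,0,0],[0.9,0,0,-0.1,0,0,0]]'
python3 - <<'E'
from h import *
for c in("scene","top"):
    p,d=viewer.capture(c);P=cloud(c,d)
    print(rect(P,.2,.27,(.56,.377),.04),models.tip_of(c,"brush")[:1],models.tip_of(c,"brush_collar")[:1],'jar',models.tip_of(c,"jar")[:1],rect(P,.1,.13,(.434,.283),.05))
j=(.4335,.283,.088);U=np.array([0,0,.1])
t,R=flat(j,90);rows((t+U,R),(t,R))
E
```

```text
time_s: 13.45
position: [0.5625, 0.3791, 0.3084]
tcp_rot: [[0.292, 0.956, 0.012], [0.956, -0.292, 0.006], [0.009, 0.01, -1.0]]
force: [0.1, -0.3, 0.9]
opening: 0.843
grasp_force: 0.0
[559.2, 376.4, 24.3, 22.7, 73.5, 179] [{'xyz': [0.5602, 0.3772, 0.0171], 'p': 0.83}] [{'xyz': [0.5593, 0.3739, 0.1689], 'p': 0.79}] jar [{'xyz': [0.435, 0.2817, 0.0013], 'p': 0.67}] [429.8, 281.2, 54.7, 62.5, 57.3, 178]
[560.3, 373.9, 22.0, 22.0, 68.5, 99] [{'xyz': [0.5614, 0.3762, 0.0195], 'p': 0.74}] [{'xyz': [0.5587, 0.3798, 0.1714], 'p': 0.82}] jar [{'xyz': [0.4337, 0.2846, -0.0013], 'p': 0.8}] [434.8, 282.2, 60.8, 60.3, 45.9, 314]
[-0.127, -0.092, 0.12] [-0.1, 0.1, -17.0]
[-0.126, -0.092, 0.22] [-0.1, 0.1, -17.0]
```

```bash
python3 -m jog '[[1,-0.065,-0.046,0,0,0,-8],[1,-0.127,-0.092,0,0,0,-17],[1,-0.127,-0.092,0.06,0,0,-17],[1,-0.127,-0.092,0.12,0,0,-17],[1,-0.127,-0.092,0.16,0,0,-17],[1,-0.127,-0.092,0.2,0,0,-17],[1,-0.127,-0.092,0.22,0,0,-17],[1,-0.127,-0.092,0.22,0,0,-17],[0,-0.127,-0.092,0.22,0,0,-17],[0,-0.127,-0.092,0.22,0,0,-17],[0,-0.127,-0.092,0.22,0,0,-17],[0,-0.127,-0.092,0.22,0,0,-17],[0,-0.127,-0.092,0.22,0,0,-17],[0,-0.127,-0.092,0.22,0,0,-17],[0,-0.127,-0.092,0.17,0,0,-17],[0,-0.127,-0.092,0.12,0,0,-17],[0,-0.127,-0.092,0.12,0,0,-17]]'
cat >> h.py <<'E'
RD=Ro.from_euler('ZY',[3,-15],degrees=True).as_matrix();OD=np.array([.657,-.0225,.0585])
def deck(yd,h,psi=90,xd=0):
    "grasp point h above slats at deck (xd,yd)"
    return flat(OD+RD@[xd,yd,h],psi,RD)
E
python3 - <<'E'
from h import *
s=bot.read_state()
c,d=viewer.capture("scene");cv2.imwrite("pics/d.png",c);P=cloud("scene",d);g=s['position']
m=(np.hypot(P[...,0]-g[0],P[...,1]-g[1])<.06)&(P[...,2]>.03)&(P[...,2]<.3);print('low z',np.percentile(P[m][:,2],[0,1,3]))
for h in(.2,.094,.090):
    rows(deck(.184,h))
E
```

```text
time_s: 15.98
position: [0.4369, 0.2841, 0.1849]
tcp_rot: [[-0.001, 1.0, 0.009], [1.0, 0.001, 0.003], [0.003, 0.009, -1.0]]
force: [-0.6, 0.6, -2.1]
opening: 0.706
grasp_force: 29.9
low z [0.10365279 0.11056831 0.11980122]
[-0.125, 0.163, -0.061] [-14.8, 0.3, -3.0]
[-0.123, 0.19, 0.042] [-14.8, 0.3, -3.0]
[-0.123, 0.191, 0.046] [-14.8, 0.3, -3.0]
```

```bash
python3 -m jog '[[0,-0.03,0.04,-0.02,-4,0,-1],[0,-0.06,0.08,-0.04,-8,0,-2],[0,-0.09,0.12,-0.06,-12,0,-3],[0,-0.125,0.163,-0.061,-14.8,0.3,-3],[0,-0.125,0.163,-0.061,-14.8,0.3,-3],[0,-0.124,0.172,-0.03,-14.8,0.3,-3],[0,-0.124,0.18,0,-14.8,0.3,-3],[0,-0.123,0.187,0.025,-14.8,0.3,-3],[0,-0.123,0.19,0.038,-14.8,0.3,-3],[0,-0.123,0.19,0.042,-14.8,0.3,-3],[0,-0.123,0.19,0.042,-14.8,0.3,-3]]'
python3 - <<'E'
from h import *
for h in(.092,.089,.088,.087): rows(deck(.184,h))
p,d=viewer.capture("scene");cv2.imwrite("pics/e.png",cv2.resize(p[180:300,260:420],(800,600),interpolation=2))
E
```

```text
time_s: 17.4
position: [0.6238, 0.1603, 0.1394]
tcp_rot: [[-0.053, 0.966, 0.254], [0.999, 0.052, 0.012], [-0.002, 0.255, -0.967]]
force: [0.4, -0.3, -2.0]
opening: 0.705
grasp_force: 29.9
[-0.0, 0.002, 0.0] [-0.2, 0.1, 0.1]
[-0.0, 0.002, 0.003] [-0.2, 0.1, 0.1]
[-0.0, 0.002, 0.004] [-0.2, 0.1, 0.1]
[-0.0, 0.002, 0.005] [-0.2, 0.1, 0.1]
```

View pics/e.png

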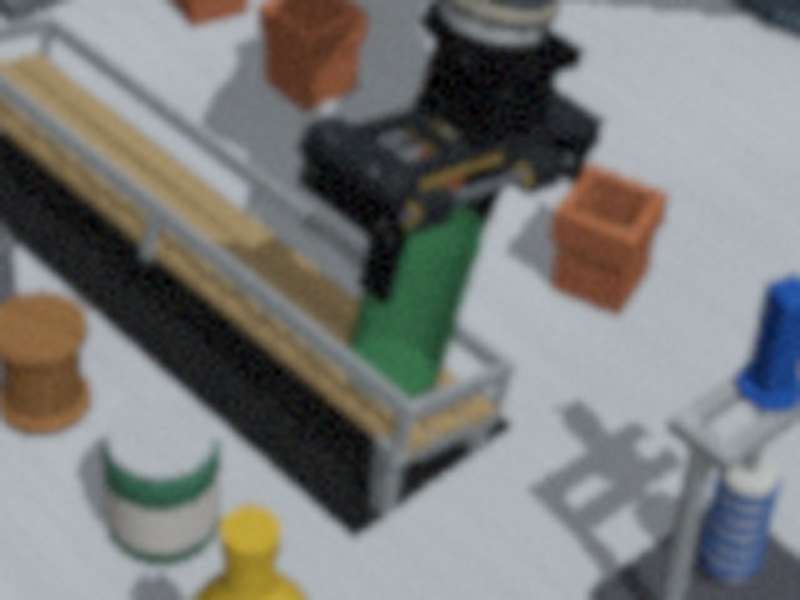

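The jar is inside the rails (base about (395,370)), tilted with the slope. I'll lower the last millimetres and check force.

```bash
python3 -m jog '[[0,0,0,0.002,0,0,0],[0,0,0,0.003,0,0,0],[0,0,0,0.004,0,0,0],[0,0,0,0.004,0,0,0],[0,0,0,0.004,0,0,0]]'
```

```text
time_s: 18.08
position: [0.6254, 0.1601, 0.1378]
tcp_rot: [[-0.053, 0.965, 0.257], [0.999, 0.052, 0.012], [-0.002, 0.257, -0.966]]
force: [-4.4, -2.5, 8.3]
opening: 0.707
grasp_force: 29.9
```

```bash
python3 -m jog '[[0.75,0,0,0.002,0,0,0],[0.85,0,0,0.001,0,0,0],[1,0,0,0,0,0,0],[1,0,0,0,0,0,0],[1,0,0,-0.05,0,0,0],[1,0,0,-0.11,0,0,0],[1,0,-0.05,-0.11,0,0,0],[1,0,-0.1,-0.11,7,0,0],[1,0,-0.1,-0.11,14,0,0],[1,0,-0.1,-0.11,14,0,0]]'
cat >> h.py <<'E'
def pots():
    for c in("scene","top"):
        p,d=viewer.capture(c);P=cloud(c,d)
        for r in models.tip_of(c,"pot1"):
            if r['p']>.25: print(c,round(r['p'],2),np.round(r['xyz'],3),rect(P,.06,.085,r['xyz'],.055))
    return p,P
E
python3 - <<'E'
from h import *
p,P=pots();print(bot.read_state()['position'])
k=(P[...,2]>.11)&(np.hypot(P[...,0]-.63,P[...,1]-.16)<.08);print(P[k].mean(0))
print(models.tip_of("top","jar"))
t,R=flat((.431,.142,.060),110.5);rows((t+[0,0,.09],R),(t,R))
cv2.imwrite("pics/f.png",p)
E
```

```text
time_s: 19.32
position: [0.5031, 0.1537, 0.2169]
tcp_rot: [[-0.052, 0.998, 0.018], [0.999, 0.052, -0.0], [-0.001, 0.018, -1.0]]
force: [0.7, -0.7, -0.1]
opening: 1.002
grasp_force: 0.0
scene 0.77 [ 0.423  0.001 -0.002] [423.9, -2.9, 60.9, 64.0, 7.0, 150]
scene 0.73 [ 0.451 -0.153 -0.004] [449.8, -151.1, 62.9, 64.0, 89.9, 193]
scene 0.65 [ 0.449 -0.286 -0.003] [450.7, -289.4, 70.8, 60.8, 78.8, 166]
scene 0.65 [ 0.43   0.14  -0.005] [430.4, 144.3, 66.6, 60.7, 18.3, 233]
top 0.86 [ 0.451 -0.293  0.003] [452.8, -288.5, 61.2, 59.8, 78.4, 202]
top 0.74 [ 0.419 -0.002  0.   ] [423.6, -4.4, 59.8, 59.9, 9.1, 185]
top 0.63 [ 0.449 -0.153 -0.002] [452.8, -152.8, 59.8, 59.7, 88.9, 189]
top 0.53 [ 0.431  0.147 -0.   ] [435.0, 131.2, 60.0, 38.9, 19.6, 105]
[0.50023785 0.15365366 0.21628913]
[0.59594712 0.1552219  0.25387526]
[{'xyz': [0.6442, 0.1621, 0.0592], 'p': 0.71}, {'xyz': [0.5592, 0.3781, 0.1697], 'p': 0.2}]
[-0.008, -0.071, 0.073] [0.8, 0.2, -17.5]
[-0.008, -0.072, 0.163] [0.8, 0.2, -17.5]
```

```bash
python3 -m jog '[[1,-0.004,-0.036,0.03,0.8,0,-9],[1,-0.008,-0.071,0.06,0.8,0.2,-17.5],[1,-0.008,-0.072,0.073,0.8,0.2,-17.5],[1,-0.008,-0.072,0.11,0.8,0.2,-17.5],[1,-0.008,-0.072,0.14,0.8,0.2,-17.5],[1,-0.008,-0.072,0.163,0.8,0.2,-17.5],[1,-0.008,-0.072,0.163,0.8,0.2,-17.5],[1,-0.008,-0.072,0.163,0.8,0.2,-17.5],[0,-0.008,-0.072,0.163,0.8,0.2,-17.5],[0,-0.008,-0.072,0.163,0.8,0.2,-17.5],[0,-0.008,-0.072,0.163,0.8,0.2,-17.5],[0,-0.008,-0.072,0.163,0.8,0.2,-17.5],[0,-0.008,-0.072,0.163,0.8,0.2,-17.5],[0,-0.008,-0.072,0.163,0.8,0.2,-17.5],[0,-0.008,-0.072,0.12,0.8,0.2,-17.5],[0,-0.008,-0.072,0.07,0.8,0.2,-17.5],[0,-0.008,-0.072,0.04,0.8,0.2,-17.5],[0,-0.008,-0.072,0.04,0.8,0.2,-17.5]]'
python3 - <<'E'
from h import *
for h in(.18,.064,.061,.059): rows(deck(.092,h))
E
```

```text
time_s: 21.82
position: [0.4313, 0.1421, 0.1772]
tcp_rot: [[-0.351, 0.936, 0.005], [0.936, 0.351, 0.0], [-0.002, 0.005, -1.0]]
force: [0.3, 1.1, -2.5]
opening: 0.689
grasp_force: 30.0
[-0.132, 0.139, -0.046] [-14.6, -2.2, 17.4]
[-0.141, 0.167, 0.066] [-14.6, -2.2, 17.4]
[-0.141, 0.168, 0.069] [-14.6, -2.2, 17.4]
[-0.141, 0.168, 0.071] [-14.6, -2.2, 17.4]
```

```bash
python3 -m jog '[[0,-0.03,0.03,-0.02,-4,0,4],[0,-0.065,0.07,-0.046,-8,-1,9],[0,-0.1,0.105,-0.046,-11,-2,13],[0,-0.132,0.139,-0.046,-14.6,-2.2,17.4],[0,-0.132,0.139,-0.046,-14.6,-2.2,17.4],[0,-0.134,0.148,-0.01,-14.6,-2.2,17.4],[0,-0.137,0.156,0.02,-14.6,-2.2,17.4],[0,-0.139,0.162,0.045,-14.6,-2.2,17.4],[0,-0.141,0.167,0.062,-14.6,-2.2,17.4],[0,-0.141,0.167,0.066,-14.6,-2.2,17.4],[0,-0.141,0.168,0.069,-14.6,-2.2,17.4],[0,-0.141,0.168,0.071,-14.6,-2.2,17.4],[0,-0.141,0.168,0.071,-14.6,-2.2,17.4]]'
python3 - <<'E'
from h import *
for h in(.06,.059,.058): rows(deck(.092,h))
E
```

```text
time_s: 23.45
position: [0.6336, 0.0689, 0.1079]
tcp_rot: [[-0.054, 0.967, 0.25], [0.999, 0.052, 0.014], [0.0, 0.251, -0.968]]
force: [-15.5, -2.6, 25.9]
opening: 0.691
grasp_force: 30.0
[-0.0, 0.005, 0.001] [-0.5, -0.0, 0.1]
[-0.0, 0.005, 0.002] [-0.5, -0.0, 0.1]
[-0.0, 0.005, 0.003] [-0.5, -0.0, 0.1]
```

```bash
python3 -m jog '[[0,0,0,-0.002,0,0,0],[0.75,0,0,-0.002,0,0,0],[0.85,0,0,-0.002,0,0,0],[1,0,0,-0.002,0,0,0],[1,0,0,-0.002,0,0,0],[1,0,0,-0.05,0,0,0],[1,0,0,-0.11,0,0,0],[1,0,-0.05,-0.13,0,0,0],[1,0,-0.1,-0.13,7,0,0],[1,0,-0.1,-0.13,14,0,0],[1,0,-0.1,-0.13,14,0,0]]'
python3 - <<'E'
from h import *
p,P=pots();print(bot.read_state()['position'])
t,R=flat((.4235,-.0035,.060),98.5);rows((t+[0,0,.09],R),(t,R))
s,_=viewer.capture("scene");cv2.imwrite("pics/g.png",cv2.resize(s[150:300,220:420],(800,600),interpolation=2))
E
```

```text
time_s: 24.82
position: [0.5095, 0.0615, 0.2052]
tcp_rot: [[-0.053, 0.998, 0.016], [0.999, 0.053, 0.001], [0.0, 0.016, -1.0]]
force: [0.5, -1.0, 0.7]
opening: 0.998
grasp_force: 0.0
scene 0.95 [ 0.449 -0.152 -0.003] [451.2, -149.7, 63.9, 65.0, 1.0, 191]
scene 0.74 [ 0.45  -0.288 -0.004] [450.5, -287.5, 68.1, 62.8, 76.7, 162]
scene 0.66 [0.644 0.067 0.057] [657.3, 73.0, 80.4, 100.3, 40.3, 190]
scene 0.58 [ 0.42 -0.   -0.  ] [421.4, -2.2, 65.6, 62.0, 8.2, 208]
top 0.87 [ 0.452 -0.289  0.001] [452.9, -288.4, 60.4, 59.7, 78.1, 204]
top 0.82 [ 0.452 -0.155 -0.002] [452.8, -152.9, 59.1, 59.6, 89.1, 195]
top 0.58 [ 0.421 -0.003  0.   ] [423.6, -4.4, 59.9, 60.1, 9.2, 181]
top 0.54 [0.645 0.073 0.057] [658.4, 70.7, 100.6, 77.2, 66.9, 243]
[0.50652195 0.06186965 0.20452396]
[-0.061, -0.087, 0.061] [0.7, -0.0, -5.5]
[-0.061, -0.088, 0.151] [0.7, -0.0, -5.5]
```

View pics/g.png

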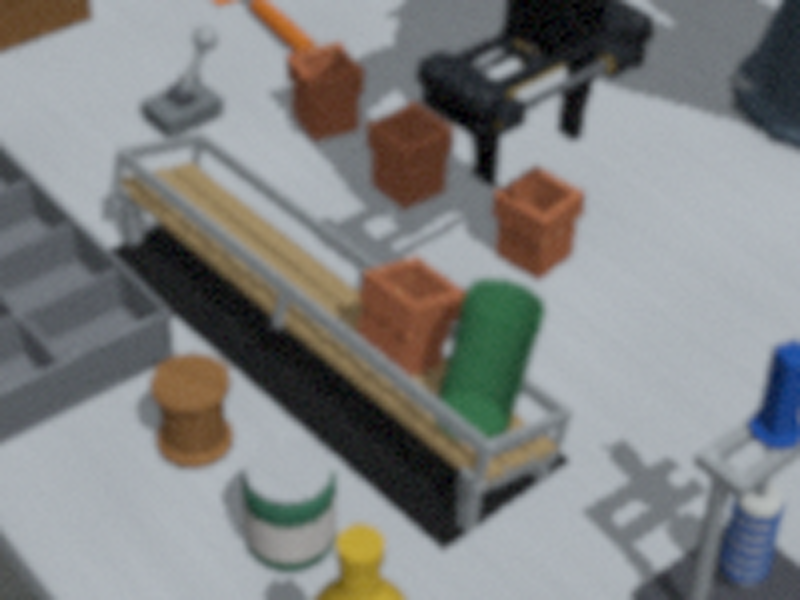

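The jar (490,350) and the first pot (410,315) sit flat between the rails. Next is the second pot.

```bash
python3 -m jog '[[1,-0.03,-0.044,0.02,0.7,0,-5.5],[1,-0.061,-0.087,0.05,0.7,0,-5.5],[1,-0.061,-0.087,0.061,0.7,0,-5.5],[1,-0.061,-0.088,0.1,0.7,0,-5.5],[1,-0.061,-0.088,0.13,0.7,0,-5.5],[1,-0.061,-0.088,0.151,0.7,0,-5.5],[1,-0.061,-0.088,0.151,0.7,0,-5.5],[1,-0.061,-0.088,0.151,0.7,0,-5.5],[0,-0.061,-0.088,0.151,0.7,0,-5.5],[0,-0.061,-0.088,0.151,0.7,0,-5.5],[0,-0.061,-0.088,0.151,0.7,0,-5.5],[0,-0.061,-0.088,0.151,0.7,0,-5.5],[0,-0.061,-0.088,0.151,0.7,0,-5.5],[0,-0.061,-0.088,0.151,0.7,0,-5.5],[0,-0.061,-0.088,0.11,0.7,0,-5.5],[0,-0.061,-0.088,0.06,0.7,0,-5.5],[0,-0.061,-0.088,0.03,0.7,0,-5.5],[0,-0.061,-0.088,0.03,0.7,0,-5.5]]'
python3 - <<'E'
from h import *
for h in(.18,.065,.062): rows(deck(0,h))
E
```

```text
time_s: 27.32
position: [0.4244, -0.0042, 0.1755]
tcp_rot: [[-0.148, 0.989, 0.006], [0.989, 0.148, -0.002], [-0.002, 0.005, -1.0]]
force: [-0.0, 0.1, -2.2]
opening: 0.687
grasp_force: 30.0
[-0.048, 0.183, -0.048] [-14.7, -0.6, 5.5]
[-0.051, 0.212, 0.063] [-14.7, -0.6, 5.5]
[-0.051, 0.213, 0.066] [-14.7, -0.6, 5.5]
```

```bash
python3 -m jog '[[0,-0.01,0.04,-0.03,-4,0,1.5],[0,-0.02,0.09,-0.048,-8,0,3],[0,-0.035,0.14,-0.048,-12,-0.6,4.5],[0,-0.048,0.183,-0.048,-14.7,-0.6,5.5],[0,-0.048,0.183,-0.048,-14.7,-0.6,5.5],[0,-0.049,0.192,-0.01,-14.7,-0.6,5.5],[0,-0.05,0.2,0.02,-14.7,-0.6,5.5],[0,-0.05,0.207,0.045,-14.7,-0.6,5.5],[0,-0.051,0.212,0.06,-14.7,-0.6,5.5],[0,-0.051,0.213,0.063,-14.7,-0.6,5.5],[0,-0.051,0.213,0.066,-14.7,-0.6,5.5],[0,-0.051,0.213,0.0665,-14.7,-0.6,5.5],[0,-0.051,0.213,0.0665,-14.7,-0.6,5.5]]'
```

```text
time_s: 28.95
position: [0.6394, -0.0222, 0.1087]
tcp_rot: [[-0.053, 0.966, 0.252], [0.999, 0.051, 0.016], [0.002, 0.252, -0.968]]
force: [-5.7, 0.2, 4.5]
opening: 0.684
grasp_force: 30.0
```

```bash
python3 -m jog '[[0.75,0,0,0.001,0,0,0],[0.85,0,0,0.001,0,0,0],[1,0,0,0,0,0,0],[1,0,0,0,0,0,0],[1,0,0,-0.05,0,0,0],[1,0,0,-0.11,0,0,0],[1,0,-0.05,-0.13,0,0,0],[1,0,-0.1,-0.13,7,0,0],[1,0,-0.1,-0.13,14,0,0],[1,0,-0.1,-0.13,14,0,0]]'
python3 - <<'E'
from h import *
p,P=pots()
t,R=flat((.452,-.152,.060),89.2);rows((t+[0,0,.09],R),(t,R))
E
```

```text
time_s: 30.2
position: [0.5138, -0.03, 0.208]
tcp_rot: [[-0.053, 0.998, 0.016], [0.999, 0.053, 0.002], [0.001, 0.017, -1.0]]
force: [0.0, 0.4, 0.4]
opening: 1.0
grasp_force: 0.0
scene 0.91 [0.645 0.072 0.056] [656.2, 86.2, 73.7, 104.2, 59.0, 190]
scene 0.82 [ 0.654 -0.016  0.057] [679.7, -10.7, 62.6, 83.4, 38.1, 162]
scene 0.74 [ 0.448 -0.151 -0.005] [451.7, -153.1, 66.8, 62.4, 88.2, 165]
scene 0.58 [ 0.448 -0.29   0.   ] [453.1, -286.2, 67.0, 62.4, 78.8, 163]
top 0.96 [ 0.454 -0.292  0.001] [452.8, -288.4, 61.1, 59.9, 78.0, 201]
top 0.92 [ 0.448 -0.152 -0.004] [452.9, -152.6, 59.1, 59.4, 89.1, 194]
top 0.6 [0.645 0.074 0.057] [643.1, 75.1, 104.8, 92.4, 88.6, 285]
top 0.51 [ 0.652 -0.02   0.058] [663.7, -17.0, 73.5, 102.3, 14.4, 247]
top 0.51 [0.797 0.13  0.002] [797.7, 129.8, 64.6, 66.9, 42.8, 325]
[-0.119, -0.066, 0.064] [0.7, -0.2, 3.8]
[-0.12, -0.067, 0.154] [0.7, -0.2, 3.8]
```

```bash
python3 -m jog '[[1,-0.05,-0.03,0.02,0.7,0,3.8],[1,-0.1,-0.055,0.04,0.7,0,3.8],[1,-0.12,-0.066,0.064,0.7,-0.2,3.8],[1,-0.12,-0.067,0.1,0.7,-0.2,3.8],[1,-0.12,-0.067,0.13,0.7,-0.2,3.8],[1,-0.12,-0.067,0.154,0.7,-0.2,3.8],[1,-0.12,-0.067,0.154,0.7,-0.2,3.8],[1,-0.12,-0.067,0.154,0.7,-0.2,3.8],[0,-0.12,-0.067,0.154,0.7,-0.2,3.8],[0,-0.12,-0.067,0.154,0.7,-0.2,3.8],[0,-0.12,-0.067,0.154,0.7,-0.2,3.8],[0,-0.12,-0.067,0.154,0.7,-0.2,3.8],[0,-0.12,-0.067,0.154,0.7,-0.2,3.8],[0,-0.12,-0.067,0.154,0.7,-0.2,3.8],[0,-0.12,-0.067,0.11,0.7,-0.2,3.8],[0,-0.12,-0.067,0.06,0.7,-0.2,3.8],[0,-0.12,-0.067,0.03,0.7,-0.2,3.8],[0,-0.12,-0.067,0.03,0.7,-0.2,3.8]]'
python3 - <<'E'
from h import *
for h in(.18,.065,.062): rows(deck(-.092,h))
E
```

```text
time_s: 32.65
position: [0.4526, -0.1537, 0.1783]
tcp_rot: [[0.014, 1.0, 0.005], [1.0, -0.014, -0.004], [-0.004, 0.005, -1.0]]
force: [-0.3, 0.6, -2.5]
opening: 0.682
grasp_force: 30.0
[0.039, 0.164, -0.046] [-14.7, 0.7, -3.7]
[0.041, 0.194, 0.066] [-14.7, 0.7, -3.7]
[0.042, 0.194, 0.068] [-14.7, 0.7, -3.7]
```

```bash
python3 -m jog '[[0,0.01,0.04,-0.03,-4,0,-1],[0,0.02,0.09,-0.046,-8,0.4,-2],[0,0.03,0.13,-0.046,-12,0.6,-3],[0,0.039,0.164,-0.046,-14.7,0.7,-3.7],[0,0.039,0.164,-0.046,-14.7,0.7,-3.7],[0,0.04,0.173,-0.01,-14.7,0.7,-3.7],[0,0.04,0.181,0.02,-14.7,0.7,-3.7],[0,0.041,0.188,0.045,-14.7,0.7,-3.7],[0,0.041,0.193,0.063,-14.7,0.7,-3.7],[0,0.042,0.194,0.066,-14.7,0.7,-3.7],[0,0.042,0.194,0.069,-14.7,0.7,-3.7],[0,0.042,0.194,0.069,-14.7,0.7,-3.7],[0,0.042,0.194,0.069,-14.7,0.7,-3.7]]'
```

```text
time_s: 34.28
position: [0.6451, -0.1136, 0.1086]
tcp_rot: [[-0.052, 0.966, 0.253], [0.999, 0.05, 0.016], [0.003, 0.254, -0.967]]
force: [-6.2, 0.0, 5.8]
opening: 0.683
grasp_force: 29.9
```

```bash
python3 -m jog '[[0.75,0,0,0.001,0,0,0],[0.85,0,0,0.001,0,0,0],[1,0,0,0,0,0,0],[1,0,0,0,0,0,0],[1,0,0,-0.05,0,0,0],[1,0,0,-0.11,0,0,0],[1,0,-0.05,-0.13,0,0,0],[1,0,-0.1,-0.13,7,0,0],[1,0,-0.1,-0.13,14,0,0],[1,0,-0.1,-0.13,14,0,0]]'
python3 - <<'E'
from h import *
p,P=pots()
t,R=flat((.452,-.288,.060),78.5);rows((t+[0,0,.09],R),(t,R))
E
```

```text
time_s: 35.52
position: [0.5184, -0.1211, 0.2083]
tcp_rot: [[-0.053, 0.998, 0.016], [0.999, 0.053, 0.002], [0.001, 0.016, -1.0]]
force: [-0.0, -1.0, 0.1]
opening: 1.002
grasp_force: 0.0
scene 0.88 [0.645 0.072 0.056] [658.5, 78.7, 79.2, 99.4, 45.9, 192]
scene 0.78 [ 0.654 -0.022  0.058] [672.1, -19.1, 63.7, 99.5, 18.3, 169]
scene 0.64 [ 0.656 -0.112  0.051] [682.3, -104.5, 58.6, 90.6, 36.6, 139]
scene 0.64 [ 0.449 -0.29  -0.002] [451.4, -287.1, 66.3, 62.6, 75.0, 125]
top 0.97 [0.644 0.073 0.059] [643.2, 73.3, 91.4, 104.3, 4.0, 282]
top 0.78 [ 0.657 -0.113  0.052] [668.0, -110.5, 80.1, 103.8, 28.0, 255]
top 0.67 [ 0.454 -0.289  0.002] [453.0, -288.4, 60.8, 59.7, 78.5, 205]
top 0.65 [ 0.561 -0.38  -0.002] [530.7, -383.5, 24.7, 21.4, 33.5, 9]
top 0.64 [ 0.649 -0.019  0.057] [649.7, -14.9, 98.3, 102.7, 78.6, 284]
[-0.164, -0.073, 0.064] [0.7, -0.3, 14.5]
[-0.165, -0.074, 0.154] [0.7, -0.3, 14.5]
```

```bash
python3 -m jog '[[1,-0.05,-0.025,0.02,0.7,0,5],[1,-0.1,-0.05,0.04,0.7,0,10],[1,-0.15,-0.07,0.05,0.7,-0.2,14.5],[1,-0.165,-0.074,0.07,0.7,-0.3,14.5],[1,-0.165,-0.074,0.11,0.7,-0.3,14.5],[1,-0.165,-0.074,0.14,0.7,-0.3,14.5],[1,-0.165,-0.074,0.154,0.7,-0.3,14.5],[1,-0.165,-0.074,0.154,0.7,-0.3,14.5],[1,-0.165,-0.074,0.154,0.7,-0.3,14.5],[0,-0.165,-0.074,0.154,0.7,-0.3,14.5],[0,-0.165,-0.074,0.154,0.7,-0.3,14.5],[0,-0.165,-0.074,0.154,0.7,-0.3,14.5],[0,-0.165,-0.074,0.154,0.7,-0.3,14.5],[0,-0.165,-0.074,0.154,0.7,-0.3,14.5],[0,-0.165,-0.074,0.154,0.7,-0.3,14.5],[0,-0.165,-0.074,0.11,0.7,-0.3,14.5],[0,-0.165,-0.074,0.06,0.7,-0.3,14.5],[0,-0.165,-0.074,0.03,0.7,-0.3,14.5],[0,-0.165,-0.074,0.03,0.7,-0.3,14.5]]'
python3 - <<'E'
from h import *
for h in(.18,.065,.062): rows(deck(-.184,h))
E
```

```text
time_s: 38.1
position: [0.4527, -0.2903, 0.1783]
tcp_rot: [[0.2, 0.98, 0.004], [0.98, -0.2, -0.005], [-0.004, 0.005, -1.0]]
force: [0.7, 0.2, -2.0]
opening: 0.685
grasp_force: 30.0
[0.114, 0.15, -0.046] [-14.7, 2.2, -14.4]
[0.122, 0.178, 0.065] [-14.7, 2.2, -14.4]
[0.122, 0.179, 0.068] [-14.7, 2.2, -14.4]
```

```bash
python3 -m jog '[[0,0.02,0.03,-0.03,-4,0.5,-4],[0,0.05,0.07,-0.046,-8,1,-8],[0,0.085,0.11,-0.046,-12,2,-12],[0,0.114,0.15,-0.046,-14.7,2.2,-14.4],[0,0.114,0.15,-0.046,-14.7,2.2,-14.4],[0,0.116,0.159,-0.01,-14.7,2.2,-14.4],[0,0.118,0.167,0.02,-14.7,2.2,-14.4],[0,0.12,0.173,0.045,-14.7,2.2,-14.4],[0,0.122,0.178,0.062,-14.7,2.2,-14.4],[0,0.122,0.179,0.065,-14.7,2.2,-14.4],[0,0.122,0.179,0.068,-14.7,2.2,-14.4],[0,0.122,0.179,0.0685,-14.7,2.2,-14.4],[0,0.122,0.179,0.0685,-14.7,2.2,-14.4]]'
```

```text
time_s: 39.72
position: [0.6513, -0.2058, 0.1088]
tcp_rot: [[-0.052, 0.965, 0.256], [0.999, 0.049, 0.017], [0.004, 0.257, -0.966]]
force: [0.1, -0.0, -0.6]
opening: 0.689
grasp_force: 30.0
```

```bash
python3 -m jog '[[0,0,0,0.001,0,0,0],[0,0,0,0.002,0,0,0],[0.75,0,0,0.002,0,0,0],[0.85,0,0,0.002,0,0,0],[1,0,0,0.001,0,0,0],[1,0,0,0,0,0,0],[1,0,0,-0.05,0,0,0],[1,0,0,-0.11,0,0,0],[0.5,0,-0.05,-0.13,0,0,0],[0.2,0,-0.1,-0.13,7,0,0],[0,0,-0.15,-0.13,14,0,0],[0,0,-0.15,-0.13,14,0,0]]'
python3 - <<'E'
from h import *
p,P=pots()
for c in("scene","top"):
    for t in("jar","brush","heat_switch_tip","heat_switch_base"):print(c,t,[(round(r['p'],2),np.round(r['xyz'],3)) for r in models.tip_of(c,t)[:1]])
s,d=viewer.capture("scene");cv2.imwrite("pics/i.png",cv2.resize(s[140:302,240:456],(800,600),interpolation=2))
P=cloud("scene",d)
m=(np.hypot(P[...,0]-.55,P[...,1]+.382)<.06)&(P[...,2]>.01)&(P[...,2]<.12);q=P[m]
for z in np.arange(.015,.12,.01):
    w=q[abs(q[:,2]-z)<.005]
    if len(w):print(round(z,3),len(w),np.round(w.mean(0),3),np.round(np.ptp(w,0),3))
E
```

```text
time_s: 41.22
position: [0.4713, -0.2145, 0.1945]
tcp_rot: [[-0.051, 0.999, 0.011], [0.999, 0.051, 0.007], [0.007, 0.011, -1.0]]
force: [1.0, -0.3, -0.1]
opening: 0.634
grasp_force: 0.0
scene 0.98 [ 0.663 -0.205  0.059] [685.2, -206.6, 55.0, 92.3, 11.4, 122]
scene 0.89 [0.644 0.069 0.056] [657.3, 75.7, 80.3, 99.4, 43.3, 190]
scene 0.7 [ 0.665 -0.105  0.055] [688.5, -100.8, 57.6, 89.8, 34.0, 138]
scene 0.68 [ 0.652 -0.019  0.059] [672.0, -18.8, 64.9, 93.0, 18.1, 167]
top 0.82 [ 0.669 -0.207  0.059] [660.9, -205.0, 104.4, 88.9, 89.0, 297]
top 0.81 [ 0.655 -0.021  0.06 ] [652.3, -24.7, 101.3, 100.7, 20.5, 301]
top 0.71 [0.648 0.073 0.06 ] [643.3, 72.1, 91.6, 107.4, 3.9, 297]
top 0.68 [ 0.664 -0.105  0.058] [656.4, -109.3, 92.9, 104.0, 8.6, 263]
scene jar [(0.69, array([0.65 , 0.162, 0.056]))]
scene brush [(0.6, array([0.562, 0.378, 0.017]))]
scene heat_switch_tip [(0.52, array([ 0.529, -0.384,  0.086]))]
scene heat_switch_base [(0.49, array([ 0.566, -0.381, -0.003]))]
top jar [(0.88, array([0.644, 0.165, 0.058]))]
top brush [(0.73, array([0.561, 0.378, 0.019]))]
top heat_switch_tip [(0.49, array([0.648, 0.074, 0.057]))]
top heat_switch_base [(0.63, array([ 0.562, -0.378, -0.001]))]
0.015 10 [ 0.584 -0.385  0.015] [0.069 0.038 0.009]
0.025 79 [ 0.562 -0.38   0.026] [0.071 0.052 0.009]
0.035 36 [ 0.565 -0.381  0.034] [0.062 0.045 0.009]
0.045 3 [ 0.553 -0.381  0.044] [0.003 0.006 0.002]
0.055 10 [ 0.548 -0.382  0.054] [0.018 0.016 0.006]
0.065 5 [ 0.542 -0.381  0.065] [0.009 0.008 0.008]
0.075 6 [ 0.534 -0.381  0.074] [0.022 0.009 0.006]
0.085 14 [ 0.533 -0.378  0.084] [0.019 0.017 0.009]
0.095 16 [ 0.53  -0.381  0.094] [0.022 0.023 0.007]
0.105 1 [ 0.534 -0.378  0.103] [0. 0. 0.]
```

View pics/i.png

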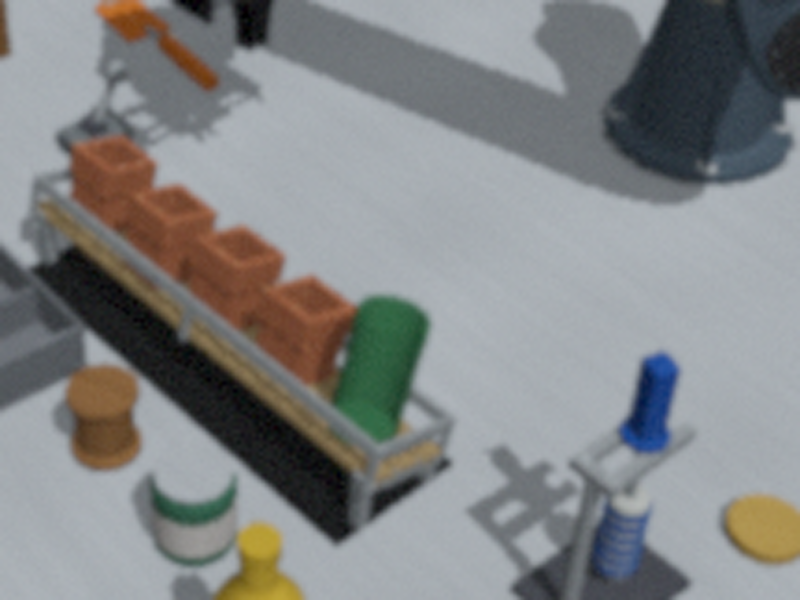

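All four pots and the jar sit flat in the rack, the brush hangs in the fork, and the bystanders are unmoved. Next is the switch.

```bash
python3 - <<'E'
from h import *
_,R=flat((0,0,0),90);a=lambda x,z:(np.array([x,-.382,z]),R)
rows(a(.46,.1945),a(.46,.071),a(.55,.071),a(.565,.071))
E
```

```text
[-0.166, -0.022, -0.0] [0.8, -0.3, 3.0]
[-0.167, -0.024, 0.123] [0.8, -0.3, 3.0]
[-0.171, 0.066, 0.124] [0.8, -0.3, 3.0]
[-0.172, 0.081, 0.125] [0.8, -0.3, 3.0]
```

```bash
python3 -m jog '[[0.05,-0.06,-0.01,0,0.8,-0.3,3],[0.05,-0.12,-0.022,0,0.8,-0.3,3],[0.05,-0.167,-0.024,0,0.8,-0.3,3],[0.05,-0.167,-0.024,0,0.8,-0.3,3],[0.05,-0.167,-0.024,0.06,0.8,-0.3,3],[0.05,-0.167,-0.024,0.123,0.8,-0.3,3],[0.05,-0.167,-0.024,0.123,0.8,-0.3,3],[0.05,-0.167,-0.01,0.123,0.8,-0.3,3],[0.05,-0.168,0.005,0.123,0.8,-0.3,3],[0.05,-0.169,0.02,0.123,0.8,-0.3,3],[0.05,-0.17,0.035,0.123,0.8,-0.3,3],[0.05,-0.17,0.05,0.123,0.8,-0.3,3],[0.05,-0.171,0.066,0.124,0.8,-0.3,3],[0.05,-0.171,0.066,0.124,0.8,-0.3,3]]'
python3 - <<'E'
from h import *
s,d=viewer.capture("scene");cv2.imwrite("pics/j.png",cv2.resize(s[130:205,230:330],(800,600),interpolation=2))
print(models.tip_of("scene","heat_switch_tip")[:2])
E
```

```text
time_s: 43.62
position: [0.5514, -0.3817, 0.0712]
tcp_rot: [[-0.001, 1.0, 0.001], [1.0, 0.001, -0.001], [-0.001, 0.001, -1.0]]
force: [-0.2, 1.3, -0.2]
opening: 0.053
grasp_force: 0.0
[{'xyz': [0.5776, -0.3806, 0.0932], 'p': 0.61}, {'xyz': [0.6544, -0.0189, 0.0568], 'p': 0.38}]
```

View pics/j.png

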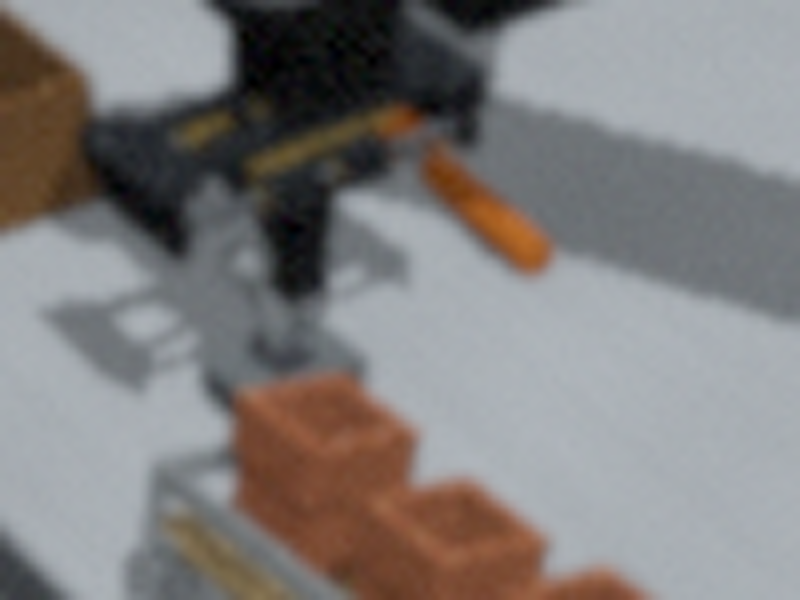

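The toggle is now past vertical, with its tip at x of about 0.578. I'll keep pushing.

```bash
python3 -m jog '[[0.05,0,0.005,0,0,0,0],[0.05,0,0.01,0,0,0,0],[0.05,0,0.014,0,0,0,0],[0.05,0,0.018,0,0,0,0],[0.05,0,0.018,0,0,0,0]]'
python3 - <<'E'
from h import *
viewer.capture("scene")
print(models.tip_of("scene","heat_switch_tip")[:2])
E
```

```text
time_s: 44.35
position: [0.5677, -0.3818, 0.0713]
tcp_rot: [[0.0, 1.0, -0.0], [1.0, -0.0, -0.0], [-0.0, -0.0, -1.0]]
force: [-1.0, 0.3, -1.2]
opening: 0.051
grasp_force: 0.4
[{'xyz': [0.5939, -0.3796, 0.0853], 'p': 0.61}]
```

```bash
python3 -m jog '[[0.05,0,0.003,0,0,0,0],[0.05,0,0.005,0,0,0,0],[0.05,0,0.005,0,0,0,0]]'
```

```text
time_s: 44.82
position: [0.569, -0.3816, 0.071]
tcp_rot: [[-0.001, 1.0, -0.008], [1.0, 0.001, 0.002], [0.002, -0.008, -1.0]]
force: [-9.1, -0.4, 3.5]
opening: 0.047
grasp_force: 4.7
```

```bash
python3 -m jog '[[0.05,0,0.002,0,0,0,0],[0.05,0,0.003,0,0,0,0],[0.05,0,0.003,0,0,0,0]]'
```

```text
time_s: 45.2
position: [0.5695, -0.3816, 0.0709]
tcp_rot: [[-0.001, 1.0, -0.013], [1.0, 0.001, 0.003], [0.003, -0.013, -1.0]]
force: [-14.2, -1.3, 5.1]
opening: 0.051
grasp_force: 7.3
```

At the stop. I'll back away, lift and verify.

```bash
python3 -m jog '[[0.05,0,-0.03,0,0,0,0],[0.05,0,-0.08,0,0,0,0],[0.05,0,-0.12,0,0,0,0],[0.05,0,-0.12,-0.06,0,0,0],[0.05,0,-0.12,-0.12,0,0,0],[0.05,0,-0.12,-0.12,0,0,0],[0.05,0,-0.12,-0.12,0,0,0]]'
python3 - <<'E'
from h import *
for c in("scene","top"):
    s,d=viewer.capture(c);cv2.imwrite(f"pics/k_{c}.png",s)
    for t in("heat_switch_tip","jar","pot1","brush","brush_collar","jar_lid","trowel","twine","seed_tin"):print(c,t,[(round(r['p'],2),np.round(r['xyz'],3).tolist()) for r in models.tip_of(c,t)[:4]])
s=cv2.imread("pics/k_scene.png");cv2.imwrite("pics/k.png",cv2.resize(s[125:305,225:465],(800,600),interpolation=2))
E
```

```text
time_s: 46.08
position: [0.4558, -0.3817, 0.1916]
tcp_rot: [[0.0, 1.0, 0.001], [1.0, -0.0, -0.001], [-0.001, 0.001, -1.0]]
force: [0.4, 0.5, -0.3]
opening: 0.05
grasp_force: 0.0
scene heat_switch_tip [(0.62, [0.592, -0.379, 0.084])]
scene jar [(0.66, [0.384, -0.503, -0.002]), (0.64, [0.643, 0.16, 0.057])]
scene pot1 [(0.97, [0.645, 0.072, 0.056]), (0.79, [0.665, -0.105, 0.054]), (0.78, [0.665, -0.205, 0.056]), (0.63, [0.652, -0.02, 0.059])]
scene brush [(0.59, [0.562, 0.379, 0.016])]
scene brush_collar [(0.79, [0.56, 0.377, 0.169]), (0.3, [0.56, 0.38, 0.016])]
scene jar_lid [(0.78, [0.418, 0.423, -0.002]), (0.48, [0.56, 0.378, 0.021])]
scene trowel [(0.66, [0.385, -0.501, 0.001]), (0.45, [0.645, 0.071, 0.059])]
scene twine [(0.72, [0.798, 0.004, 0.003]), (0.37, [0.557, 0.379, 0.166])]
scene seed_tin [(0.84, [0.798, 0.132, -0.001])]
top heat_switch_tip [(0.42, [0.599, -0.382, 0.083]), (0.33, [0.561, 0.376, 0.169])]
top jar [(0.6, [0.646, 0.165, 0.056])]
top pot1 [(0.87, [0.648, 0.072, 0.057]), (0.84, [0.664, -0.208, 0.062]), (0.72, [0.651, -0.019, 0.057]), (0.6, [0.668, -0.106, 0.055])]
top brush [(0.59, [0.559, 0.376, 0.019])]
top brush_collar [(0.63, [0.561, 0.379, 0.169])]
top jar_lid [(0.65, [0.42, 0.428, 0.001])]
top trowel [(0.68, [0.646, 0.164, 0.055])]
top twine [(0.57, [0.416, 0.427, -0.001]), (0.55, [0.798, 0.005, -0.002])]
top seed_tin [(0.9, [0.796, 0.131, 0.003])]
```

View pics/k.png

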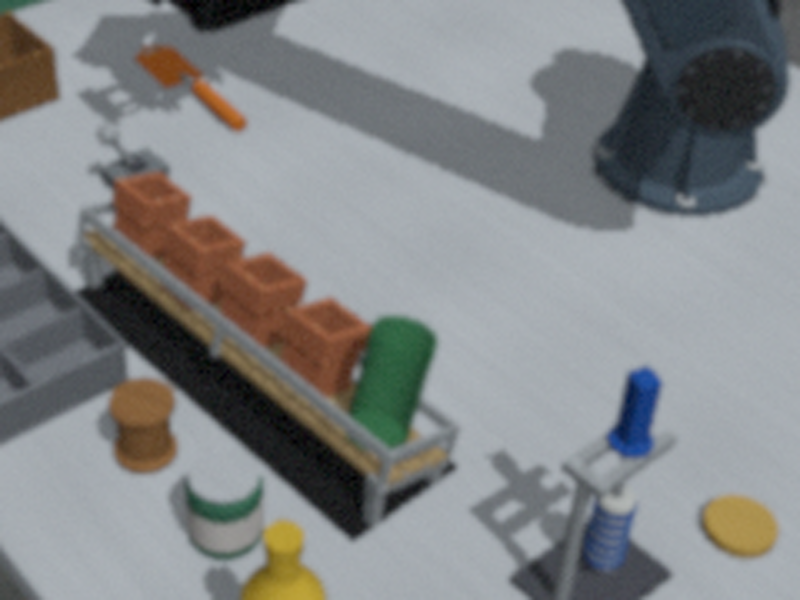

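The toggle leans away from the robot (tip (107,135) in the crop). The jar and four pots sit flat, and the brush hangs by its collar. Handing in.

```bash
python3 -c "
from rig import workorder
print(workorder.hand_in())"
```

```text
the job is handed in; nothing more can be done
None
```

I handed the job in at about 46 s: the jar got two full brush strokes, the brush hangs back in the fork by its collar, the jar and all four pots sit mouth up on the rack, the heat-mat switch is pushed over to its stop, and the lid, trowel, spool and tin are where they were; no verdict came back.

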